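# Load a kiln shelf in order of height

### The arm

A 6-joint arm with a two-finger parallel gripper is mounted at the origin on the work surface. World frame = base frame: x ahead of the robot, y to its left, z up, the work surface at z = 0. Lengths are in m, angles in rad, forces in N, time in s.
With the tool pointing down it reaches from about 0.3 to 0.75 m from the base axis. Payload 8.5 kg.
Tool frame: the origin (TCP) lies between the finger pads; the fingertips stand 19 mm ahead of it and the grasp point (between the pads) is the TCP; z points along the fingers, y is the line along which they close (so a half turn about z gives the same grasp; the last joint's range is limited). The gripper opens to 88 mm and grips with 3 to 60 N. Pads are 18 mm wide; open, the fingers measure 123 mm over their backs; the gripper's body (75 mm by 187 mm) begins 45 mm behind the grasp point.
Start: joints at [-1.376, 0.381, 1.297, -0, 1.464, -0.215], TCP at [0.219, -0.504, 0.219] pointing down, gripper open.
Joint ranges: [-3.11, 3.11], [-0.89, 2.33], [0.22, 2.48], [-1.42, 4.56], [0.17, 2.85], [-2.88, 2.88]. Speed limits (rad/s): [2.39, 2.39, 3.14, 3.14, 3.14, 3.14].

### API

Orientations are given as a rotation vector (axis times angle).
In Python, from bench import ctrl, snapshot, camera_params, trace, tip_of gives the robot as it stands. The module is installed in compiled form; this text tells all that it offers.
- The arm moves only by the shell command python3 -m creep 'ROWS' [OPENING] [FORCE]. ROWS is JSON, a list of rows, each an object with "delta_pos": the shift along the tool's x, y, z scaled (see below), a list of three; "twist": the turn about the tool's z scaled (see below). In form: [{"delta_pos": [dx, dy, dz], "twist": twist}, ...]. A call has 1 to 12 rows; each row shifts and turns the commanded pose from where the row before left it, along the tool's axes as they then stand; what a row does not reach is not made up. The controller multiplies each number of a shift by 20 mm and each number of a turn by 5 degrees. A row lasts 1/8 s, in which the tool goes at most 62.5 mm and 10.7 degrees, less where a joint would pass 70% of its speed; a pose out of reach is approached as far as the arm can. A call with a number of a shift or a turn outside -1 to 1 is refused whole. A call with a gripper value outside its range is refused whole. OPENING is the finger opening in mm, from 0 to 88.1, set as the call begins (- or left out, the last holds). The fingers move at their own pace and stop on an object; FORCE is the grip in N (left out, the last holds). Time passes only in rows, so rows that do not move let the fingers close. It gives the time, the measured TCP pose, the force, the opening and the grip force at its end, in the units of the state.
- ctrl.get_state(): the state, without advancing time (a new reading comes with each control period).
- snapshot(name): name is "scene" or "side" or "wrist"; returns (picture, depth): 400x640x3 uint8, red, green, blue; 400x640 float32, m along the optical axis (not along the pixel's ray), 0 where there is no reading.
- camera_params(name): a dict with "mtx" (3x3 intrinsics, pixels), "R" (3x3) and "t" (3): a world point X has camera coordinates R X + t. Camera axes: x right, y down, z forward; pixel columns grow to the right and rows downward; lengths in m; the calibration is good to about 2 mm. A picture is of the moment at which its call begins: read the wrist's pose just before it. camera_params takes no time and is no camera call; for the wrist camera it gives the pose at the moment of the call.
- ctrl.hand_in(): hands the job in; it is judged then, once.
Trained networks look in the newest picture that a camera, given by its name, has taken for a name from the list of things; names that differ only in an ending like _2 or _b are one class to them, and where a whole thing is asked for, a point or a joint stands for the part that bears it (a point fixed in the world has none). Each returns a list of dicts, best first, with "confidence" (0 to 1); they miss things now and then, are a little off and sometimes report something else, mostly with a low value. They report only what shows in the picture. A call takes as long as a camera call. They do not tell look-alikes from the thing itself.
- trace(target, camera): "region" (400x640 bool, what is visible of it) and "position" ([column, row] in pixels, amid what is visible of it).
- tip_of(target, camera): "position" ([column, row] in pixels: a listed point, or the origin of a listed thing).
The state is a dict: "clock": time; "joint_pos": joint angles; "qvel": joint speeds; "tau": joint torques, N m; "ee_pos": TCP position; "eef_rot": TCP orientation; "ft_force": force on the tool from outside, world axes, zero at the start; "torque": the same for the moment, N m; "gripper_width": finger opening in m; "finger_force": force on a finger pad.
Only numpy, scipy, OpenCV 4.12 (cv2) and the standard library are available. Lean on these libraries where they do the work, as an engineer would, in place of code of your own. Each camera call takes 0.05 s, during which the arm holds its last target. There are 200 camera calls.

### The job

Load the kiln shelf for the glaze firing: stand the four raw-glazed pots upright, one to each kiln cookie and well centred on it so that drips are caught, ranked by height along the row, with the shortest next to the cone pack and the tallest at the far end, so that the cones stay in view through the spy hole. The pots are fragile: set each down gently and knock none over.

Things in the scene. Friction and masses are not known exactly. Their poses are not given: they have to be found in the camera images.
- dish: The shortest pot: a straight-sided small dish, 45 mm high, 60 mm across (outside, vertical wall from 18 mm above its base to the rim), foot 50 mm across, about 0.13 kg. Loose, upright, round, open-topped; chalky off-white raw glaze over a bare red-brown foot, like all four pots. Origin: centre of its underside; z along its axis.
- tumbler: The second shortest pot: a plain straight tumbler, 72 mm high, 54 mm across (vertical wall from 18 mm up to the rim), foot 48 mm across, about 0.17 kg. Loose, upright, round, open-topped; chalky off-white raw glaze over a bare red-brown foot, like all four pots. Origin: centre of its underside; z along its axis.
- necked_vase: The second tallest pot: a vase 102 mm high with a straight belly 54 mm across from 24 to 72 mm above its base, then a narrow neck 36 mm across at 86 mm and a rim 42 mm across; foot 46 mm across, about 0.24 kg. Loose, upright, round, open-topped; chalky off-white raw glaze over a bare red-brown foot, like all four pots. Origin: centre of its underside; z along its axis.
- tall_vase: The tallest pot: a cylinder vase 135 mm high, straight and 50 mm across from 8 to 115 mm above its base, slightly drawn in to 42 mm at 122 mm below a rim 46 mm across; foot 48 mm across, about 0.28 kg. Loose, upright, round, open-topped; chalky off-white raw glaze over a bare red-brown foot, like all four pots. Origin: centre of its underside; z along its axis.
- cookie_a: One of four identical kiln cookies: flat brown fired-clay discs, 72 mm across, 8 mm thick, fixed on the kiln shelf in one row along it, about 95 mm apart centre to centre; which one is where in the row changes from start to start. Origin: centre of its underside, on the shelf's top (14 mm above the table); its upper face is 8 mm above its origin.
- cookie_b: One of four identical kiln cookies: flat brown fired-clay discs, 72 mm across, 8 mm thick, fixed on the kiln shelf in one row along it, about 95 mm apart centre to centre; which one is where in the row changes from start to start. Origin: centre of its underside, on the shelf's top (14 mm above the table); its upper face is 8 mm above its origin.
- cookie_c: One of four identical kiln cookies: flat brown fired-clay discs, 72 mm across, 8 mm thick, fixed on the kiln shelf in one row along it, about 95 mm apart centre to centre; which one is where in the row changes from start to start. Origin: centre of its underside, on the shelf's top (14 mm above the table); its upper face is 8 mm above its origin.
- cookie_d: One of four identical kiln cookies: flat brown fired-clay discs, 72 mm across, 8 mm thick, fixed on the kiln shelf in one row along it, about 95 mm apart centre to centre; which one is where in the row changes from start to start. Origin: centre of its underside, on the shelf's top (14 mm above the table); its upper face is 8 mm above its origin.
- cone_pack: The cone pack: three slim pale pyrometric cones, 60 mm high, side by side in a grey clay pat 30 x 62 mm. Fixed on the kiln shelf in line with the cookies, about 95 mm from the end cookie's centre; at which end of the row changes from start to start. (At the other end is a stub kiln post, a pale block 36 mm square, 55 mm high, fixed.) Origin: centre of its underside.
- kiln_shelf: The kiln shelf: a pale flat slab 150 x 530 x 14 mm lying fixed on the table, bearing the cookies, cone pack and stub post. Origin: centre of its underside; its y axis runs along its length and the row of cookies, z up.
Things that resemble listed ones, but are neither listed nor needed, are in the scene too. Leave any green or purple look-alike of the necked_vase alone.

How it is judged:
At the end, for the whole second after the job is handed in: Each pot stands upright (within 0.08 rad) on the upper face of a cookie, its axis within 14 mm of the cookie's centre, released and at rest; counted from the cone pack the order along the row is dish, tumbler, necked vase, tall vase (each 95, 190, 285, 380 mm from the cone pack, within 42 mm) (((horizontal distance between dish and cookie_a below 0.014 m and z of dish in the frame of cookie_a between 0.005 and 0.012 m) or (horizontal distance between dish and cookie_b below 0.014 m and z of dish in the frame of cookie_b between 0.005 and 0.012 m) or (horizontal distance between dish and cookie_c below 0.014 m and z of dish in the frame of cookie_c between 0.005 and 0.012 m) or (horizontal distance between dish and cookie_d below 0.014 m and z of dish in the frame of cookie_d between 0.005 and 0.012 m)) and horizontal distance between dish and cone_pack between 0.053 and 0.137 m and angle between each of dish, tumbler, necked_vase, tall_vase's own z axis and vertical below 0.08 rad and linear speed of each of dish, tumbler, necked_vase, tall_vase below 0.02 m/s and angular speed of each of dish, tumbler, necked_vase, tall_vase below 0.2 rad/s and contact force between each of dish, tumbler, necked_vase, tall_vase and the fingers below 0.2 N and ((horizontal distance between tumbler and cookie_a below 0.014 m and z of tumbler in the frame of cookie_a between 0.005 and 0.012 m) or (horizontal distance between tumbler and cookie_b below 0.014 m and z of tumbler in the frame of cookie_b between 0.005 and 0.012 m) or (horizontal distance between tumbler and cookie_c below 0.014 m and z of tumbler in the frame of cookie_c between 0.005 and 0.012 m) or (horizontal distance between tumbler and cookie_d below 0.014 m and z of tumbler in the frame of cookie_d between 0.005 and 0.012 m)) and horizontal distance between tumbler and cone_pack between 0.148 and 0.232 m and ((horizontal distance between necked_vase and cookie_a below 0.014 m and z of necked_vase in the frame of cookie_a between 0.005 and 0.012 m) or (horizontal distance between necked_vase and cookie_b below 0.014 m and z of necked_vase in the frame of cookie_b between 0.005 and 0.012 m) or (horizontal distance between necked_vase and cookie_c below 0.014 m and z of necked_vase in the frame of cookie_c between 0.005 and 0.012 m) or (horizontal distance between necked_vase and cookie_d below 0.014 m and z of necked_vase in the frame of cookie_d between 0.005 and 0.012 m)) and horizontal distance between necked_vase and cone_pack between 0.243 and 0.327 m and ((horizontal distance between tall_vase and cookie_a below 0.014 m and z of tall_vase in the frame of cookie_a between 0.005 and 0.012 m) or (horizontal distance between tall_vase and cookie_b below 0.014 m and z of tall_vase in the frame of cookie_b between 0.005 and 0.012 m) or (horizontal distance between tall_vase and cookie_c below 0.014 m and z of tall_vase in the frame of cookie_c between 0.005 and 0.012 m) or (horizontal distance between tall_vase and cookie_d below 0.014 m and z of tall_vase in the frame of cookie_d between 0.005 and 0.012 m)) and horizontal distance between tall_vase and cone_pack between 0.338 and 0.422 m); the robot touches nothing.
It fails at once if a pot is knocked over (leaning by more than 0.7 rad) (angle between any of dish, tumbler, necked_vase, tall_vase's own z axis and vertical above 0.7 rad).
It fails at once if a pot is dropped or knocked about (moving at over 0.45 m/s while the fingers do not touch it, as after a fall of more than 10 mm) ((linear speed of dish above 0.45 m/s and contact force between dish and the fingers below 0.05 N) or (linear speed of tumbler above 0.45 m/s and contact force between tumbler and the fingers below 0.05 N) or (linear speed of necked_vase above 0.45 m/s and contact force between necked_vase and the fingers below 0.05 N) or (linear speed of tall_vase above 0.45 m/s and contact force between tall_vase and the fingers below 0.05 N)).
It fails at once if a pot is slammed down on a cookie (more than 60 N between them) (contact force between any of dish, tumbler, necked_vase, tall_vase and cookie_a above 60 N or contact force between any of dish, tumbler, necked_vase, tall_vase and cookie_b above 60 N or contact force between any of dish, tumbler, necked_vase, tall_vase and cookie_c above 60 N or contact force between any of dish, tumbler, necked_vase, tall_vase and cookie_d above 60 N).
It also fails if it takes over 118 s, if anything falls off the work surface, if the arm or the gripper's body presses on something with over 40 N, if the wrist force passes 120 N, or if a joint passes its speed limit or range.

## Working session

There is one attempt and no reset: what is moved stays moved. The work goes in short steps, Python scripts to look and compute and a shell command to move; the robot and the scene stay as the last step left them, time stands still between calls to the robot, and variables do not carry over. Pictures are saved under pics/ and viewed, at most 14 in all, crops included, and the job is handed in when it is done.

```bash
mkdir -p pics; cat > h.py <<'E'
import numpy as np, cv2
from bench import ctrl, snapshot, camera_params, trace, tip_of
def cloud(cam, depth):
    p=camera_params(cam); K=np.array(p["mtx"]);R=np.array(p["R"]);t=np.array(p["t"])
    v,u=np.mgrid[0:400,0:640]
    c=np.stack([(u-K[0,2])/K[0,0]*depth,(v-K[1,2])/K[1,1]*depth,depth],-1)
    return (c-t)@R   # R^T (c-t)
def save(n,im): cv2.imwrite("pics/"+n+".png",im[:,:,::-1])
E
python3 - <<'E'
from h import *
for c in ["scene","side"]:
    im,d=snapshot(c); save(c+"0",im); P=cloud(c,d); np.savez(c+"0.npz",im=im,d=d,P=P)
    for n in ["dish","tumbler","necked_vase","tall_vase","cookie_a","cone_pack","kiln_shelf"]:
        for r in trace(n,c)[:6]:
            m=r["region"]&(d>0); q=P[m]
            print(c,n,round(r["confidence"],2),np.round(r["position"]),m.sum(), np.round(np.percentile(q,[2,50,98],axis=0),3).tolist() if m.sum() else "")
s=ctrl.get_state();print(s)
E
```

```text
scene dish 0.6 [183. 198.] 383 [[0.446, -0.421, 0.001], [0.48, -0.395, 0.028], [0.505, -0.366, 0.046]]
scene tumbler 0.75 [253. 232.] 535 [[0.645, -0.223, -0.0], [0.686, -0.198, 0.047], [0.698, -0.174, 0.073]]
scene necked_vase 0.96 [403. 209.] 552 [[0.629, 0.207, 0.004], [0.668, 0.227, 0.069], [0.679, 0.252, 0.103]]
scene necked_vase 0.96 [459. 194.] 591 [[0.541, 0.392, 0.0], [0.649, 0.411, 0.066], [0.662, 0.481, 0.102]]
scene necked_vase 0.84 [426. 203.] 568 [[0.629, 0.299, 0.001], [0.666, 0.318, 0.067], [0.677, 0.343, 0.103]]
scene necked_vase 0.7 [401. 147.] 438 [[0.359, 0.299, 0.005], [0.393, 0.319, 0.065], [0.405, 0.345, 0.102]]
scene necked_vase 0.64 [440. 229.] 638 [[0.717, 0.288, 0.0], [0.766, 0.307, 0.069], [0.779, 0.336, 0.102]]
scene necked_vase 0.62 [336. 183.] 263 [[0.449, 0.05, 0.016], [0.482, 0.079, 0.021], [0.514, 0.11, 0.025]]
scene tall_vase 0.7 [339. 211.] 731 [[0.631, 0.04, 0.002], [0.671, 0.061, 0.091], [0.679, 0.085, 0.135]]
scene cookie_a 0.83 [273. 187.] 354 [[0.413, -0.14, 0.011], [0.46, -0.106, 0.021], [0.492, -0.071, 0.025]]
scene cookie_a 0.73 [308. 185.]
[... 2085 characters left out ...]
0.569, 0.301, 0.016]]
{'clock': 0.8, 'joint_pos': array([-1.37626829e+00,  3.80600771e-01,  1.29741391e+00,  2.38550529e-05,
        1.46363860e+00, -2.15292191e-01]), 'qvel': array([-0.00018829, -0.00290334,  0.00024536,  0.00059529,  0.00127548,
       -0.00066895]), 'tau': array([ 3.22805383e-03, -4.37758112e+01, -2.24719405e+01,  7.15839886e-02,
        3.13771237e-02, -4.09104132e-05]), 'ee_pos': array([ 0.21914587, -0.50442009,  0.21934329]), 'eef_rot': array([-3.07580997e+00, -6.39232413e-01, -3.82423426e-05]), 'ft_force': array([ 1.05223432,  0.52486523, -0.44397786]), 'torque': array([-0.03436141,  0.0161137 , -0.00419424]), 'finger_force': 0.0, 'gripper_width': 0.08836940987772593}
```

```bash
python3 - <<'E'
from h import *
a=np.load("scene0.npz")["im"];b=np.load("side0.npz")["im"]
A=cv2.resize(a[120:260,150:480],(792,336),interpolation=cv2.INTER_CUBIC); save("cropA",A)
B=cv2.resize(b[140:400,170:490],(738,600),interpolation=cv2.INTER_CUBIC);save("cropB",B)
# pots: circle fits: use upper band points
from scipy.optimize import least_squares
def fit(P,c,zlo,zhi,r):
    m=(np.hypot(P[...,0]-c[0],P[...,1]-c[1])<.05)&(P[...,2]>zlo)&(P[...,2]<zhi)
    q=P[m][:,:2]
    s=least_squares(lambda x:np.hypot(q[:,0]-x[0],q[:,1]-x[1])-r,c,loss="soft_l1",f_scale=.001)
    return np.round(s.x,4),len(q)
PS={"dish":((.476,-.394),.02,.044,.030),"tumbler":((.67,-.198),.02,.07,.027),"tall":((.652,.062),.02,.11,.025),
"nv1":((.652,.229),.026,.07,.027),"nv2":((.630,.420),.026,.07,.027),"nv3":((.65,.319),.026,.07,.027),"nv4":((.377,.32),.026,.07,.027),"nv5":((.75,.31),.026,.07,.027)}
Q={c:np.load(c+"0.npz")["P"] for c in["scene","side"]}
for n,(c,l,h,r) in PS.items():
    o=[]
    for k in Q:
        try:o.append(fit(Q[k],c,l,h,r))
        except Exception as e:o.append(str(e)[:20])
    try:o.append(fit(np.concatenate([Q[k].reshape(-1,3) for k in Q]),c,l,h,r))
    except Exception as e:pass
    print(n,o)
for c in[(.46,-.106),(.473,-.012),(.479,.08),(.493,.175)]:
    o=[]
    for k in Q:
        P=Q[k];m=(np.hypot(P[...,0]-c[0],P[...,1]-c[1])<.045)&(P[...,2]>.0185)&(P[...,2]<.027)
        pts=P[m][:,:2].astype(np.float32); cc,rr=cv2.minEnclosingCircle(pts)
        o.append((np.round((pts.min(0)+pts.max(0))/2,4),np.round(pts.max(0)-pts.min(0),3),round(float(np.median(P[m][:,2])),4)))
    print(c,o)
E
```

```text
dish [(array([ 0.476 , -0.3947]), 239), (array([ 0.472 , -0.3948]), 185), (array([ 0.4749, -0.3947]), 424)]
tumbler [(array([ 0.6713, -0.1983]), 408), (array([ 0.6681, -0.1964]), 184), (array([ 0.6705, -0.1972]), 592)]
tall [(array([0.6524, 0.0646]), 408), (array([0.6503, 0.064 ]), 755), (array([0.6512, 0.0641]), 1163)]
nv1 [(array([0.6504, 0.2333]), 211), (array([0.6486, 0.2326]), 262), (array([0.6495, 0.2331]), 473)]
nv2 [(array([0.6332, 0.4192]), 207), (array([0.6318, 0.4187]), 818), (array([0.632 , 0.4187]), 1025)]
nv3 [(array([0.6488, 0.3264]), 211), (array([0.6474, 0.3252]), 361), (array([0.6477, 0.3254]), 572)]
nv4 [(array([0.3756, 0.3258]), 171), (array([0.3737, 0.325 ]), 664), (array([0.374, 0.325]), 835)]
nv5 [(array([0.7515, 0.3154]), 227), (array([0.7499, 0.3144]), 650), (array([0.7502, 0.3145]), 877)]
(0.46, -0.106) [(array([ 0.4578, -0.1065], dtype=float32), array([0.071, 0.068], dtype=float32), 0.0214), (array([ 0.4538, -0.1062], dtype=float32), array([0.071, 0.072], dtype=float32), 0.0218)]
(0.473, -0.012) [(array([ 0.4737, -0.0079], dtype=float32), array([0.075, 0.08 ], dtype=float32), 0.0217), (array([ 0.47  , -0.0098], dtype=float32), array([0.07 , 0.068], dtype=float32), 0.0218)]
(0.479, 0.08) [(array([0.4809, 0.0833], dtype=float32), array([0.076, 0.079], dtype=float32), 0.0215), (array([0.4762, 0.08  ], dtype=float32), array([0.071, 0.073], dtype=float32), 0.0217)]
(0.493, 0.175) [(array([0.497 , 0.1746], dtype=float32), array([0.073, 0.072], dtype=float32), 0.0215), (array([0.4927, 0.174 ], dtype=float32), array([0.071, 0.073], dtype=float32), 0.0219)]
```

View pics/cropA.png

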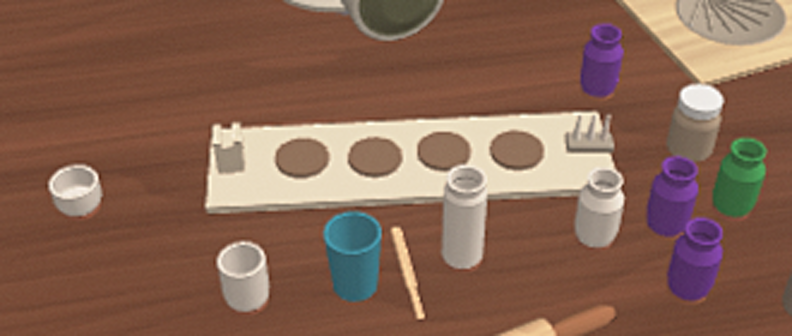

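View pics/cropB.png

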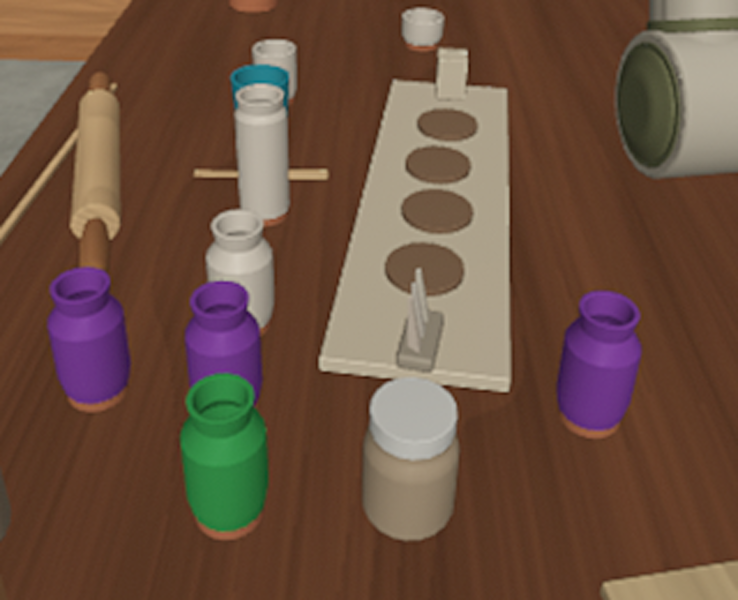

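The off-white necked vase is at scene (403,209), side (278,250). The other four necked vases are purple at scene (401,147), (426,203) and (440,229), and green at (459,194); I'll leave those alone. The crops confirm it, and the cone pack is at the +y end. So the dish goes to the cookie at y=.174, the tumbler to .08, the necked vase to -.01 and the tall vase to -.106. I'll turn the tool to close along world x first.

```bash
R='python3 -m creep'; $R '[{"delta_pos":[0,0,0],"twist":-1},{"delta_pos":[0,0,0],"twist":-1},{"delta_pos":[0,0,0],"twist":-1},{"delta_pos":[0,0,0],"twist":-1},{"delta_pos":[0,0,0],"twist":-1},{"delta_pos":[0,0,0],"twist":-1},{"delta_pos":[0,0,0],"twist":-1},{"delta_pos":[0,0,0],"twist":-1},{"delta_pos":[0,0,0],"twist":-1},{"delta_pos":[0,0,0],"twist":-1},{"delta_pos":[0,0,0],"twist":-1},{"delta_pos":[0,0,0],"twist":-1}]' 88 25
$R '[{"delta_pos":[0,0,0],"twist":-1},{"delta_pos":[0,0,0],"twist":-0.31},{"delta_pos":[0.5,1,0],"twist":0},{"delta_pos":[0.5,1,0],"twist":0},{"delta_pos":[0.5,1,0],"twist":0},{"delta_pos":[0.5,1,0],"twist":0},{"delta_pos":[0.5,1,0],"twist":0},{"delta_pos":[0.5,1,0],"twist":0},{"delta_pos":[0.5,1,0],"twist":0},{"delta_pos":[0.5,1,0],"twist":0},{"delta_pos":[0.5,1,0],"twist":0},{"delta_pos":[0.5,1,0],"twist":0}]'
```

```text
clock: 2.3
ee_pos: [0.2191, -0.5044, 0.2194]
eef_rot: [2.341, 2.095, -0.0]
ft_force: [-0.1, 0.0, -0.1]
gripper_width: 0.0878
finger_force: 0.0
clock: 3.8
ee_pos: [0.4197, -0.404, 0.2193]
eef_rot: [-2.222, -2.221, -0.0]
ft_force: [-0.6, 0.0, 0.1]
gripper_width: 0.088
finger_force: 0.0
```

```bash
python3 - <<'E'
from h import *
q=np.load("scene0.npz"); P=q["P"]; im=q["im"].astype(int)
m=(im[...,2]>im[...,0]+40)&(im[...,1]>im[...,0]+20)&(P[...,2]>.01)
print("cup",np.round(np.percentile(P[m],[2,50,98],axis=0),3))
P2=np.load("side0.npz")["P"]
for n,c in(("post",(.45,-.2)),("cone",(.502,.27))):
  for Q in(P,P2):
    m=(np.hypot(Q[...,0]-c[0],Q[...,1]-c[1])<.045)&(Q[...,2]>.025); print(n,np.round(np.percentile(Q[m],[2,50,98],axis=0),3).tolist())
E
```

```text
cup [[ 0.295 -0.099  0.011]
 [ 0.683 -0.069  0.062]
 [ 0.703  0.732  0.093]]
post [[0.431, -0.216, 0.025], [0.462, -0.199, 0.059], [0.468, -0.181, 0.071]]
post [[0.427, -0.212, 0.027], [0.445, -0.182, 0.055], [0.462, -0.178, 0.07]]
cone [[0.488, 0.242, 0.025], [0.506, 0.268, 0.031], [0.519, 0.298, 0.072]]
cone [[0.483, 0.249, 0.026], [0.502, 0.28, 0.029], [0.516, 0.301, 0.073]]
```

```bash
python3 -m creep '[{"delta_pos":[0.15,0.95,0.5],"twist":0},{"delta_pos":[0.15,0.95,0.5],"twist":0},{"delta_pos":[0.15,0.85,0.5],"twist":0},{"delta_pos":[0,0,0],"twist":0}]'
python3 - <<'E'
from h import *
im,d=snapshot("wrist");save("w1",im);P=cloud("wrist",d);m=(d>0)&(np.hypot(P[...,0]-.475,P[...,1]+.395)<.05)
q=P[m&(P[...,2]>.02)];print(len(q))
if len(q):
  r=q[q[:,2]>q[:,2].max()-.01];print(np.round(np.percentile(r,[1,50,99],axis=0),4),(r.min(0)+r.max(0))/2)
E
```

```text
clock: 4.3
ee_pos: [0.4747, -0.3948, 0.1878]
eef_rot: [-2.218, -2.222, -0.0]
ft_force: [0.7, -0.4, 0.1]
gripper_width: 0.0878
finger_force: 0.0
19371
[[ 0.4331 -0.3731  0.2828]
 [ 0.4749 -0.3685  0.2885]
 [ 0.5168 -0.3664  0.2903]] [ 0.4752164  -0.36989226  0.2864238 ]
```

View pics/w1.png

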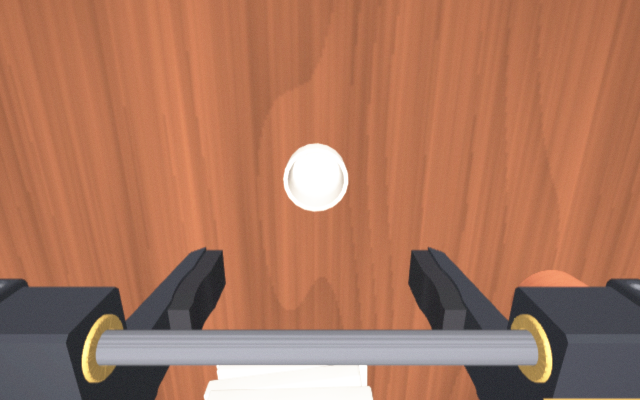

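The wrist view shows the dish at (316,178), centred between the fingers. Next I'll get its rim position from the depth.

```bash
cat >> h.py <<'E'
def rim(c,zt,cam="wrist"):
    im,d=snapshot(cam);P=cloud(cam,d)
    m=(d>0)&(np.hypot(P[...,0]-c[0],P[...,1]-c[1])<.05)&(abs(P[...,2]-zt)<.006)
    q=P[m]; (x,y),r=cv2.minEnclosingCircle(q[:,:2].astype(np.float32)); print("rim",len(q),round(x,4),round(y,4),"r",round(r,4),"z",np.round(np.median(q[:,2]),4))
    return im
E
python3 - <<'E'
from h import *
rim((.475,-.395),.045)
E
```

```text
rim 936 0.4732 -0.3956 r 0.0299 z 0.0448
```

```bash
python3 -m creep '[{"delta_pos":[0,-0.05,1],"twist":0},{"delta_pos":[0,0,1],"twist":0},{"delta_pos":[0,0,1],"twist":0},{"delta_pos":[0,0,1],"twist":0},{"delta_pos":[0,0,1],"twist":0},{"delta_pos":[0,0,1],"twist":0},{"delta_pos":[0,0,1],"twist":0},{"delta_pos":[0,0,0.75],"twist":0},{"delta_pos":[0,0,0],"twist":0}]'
python3 -m creep '[{"delta_pos":[0,0,0],"twist":0},{"delta_pos":[0,0,0],"twist":0},{"delta_pos":[0,0,0],"twist":0},{"delta_pos":[0,0,0],"twist":0},{"delta_pos":[0,0,0],"twist":0},{"delta_pos":[0,0,0],"twist":0}]' 40 20
```

```text
clock: 5.52
ee_pos: [0.4726, -0.3953, 0.0338]
eef_rot: [-2.22, -2.221, -0.0]
ft_force: [0.2, 0.9, 0.7]
gripper_width: 0.0877
finger_force: 0.0
clock: 6.28
ee_pos: [0.4731, -0.3953, 0.0344]
eef_rot: [-2.221, -2.222, -0.0]
ft_force: [-1.0, -0.4, 0.1]
gripper_width: 0.0398
finger_force: 0.0
```

```bash
python3 - <<'E'
from h import *
im,d=snapshot("wrist");save("w2",im)
s,_=snapshot("scene");save("s2",cv2.resize(s[120:260,150:480],(792,336),interpolation=cv2.INTER_CUBIC))
for r in trace("dish","scene"): print(r["position"],r["confidence"])
E
```

```text
[181.8, 203.2] 0.65
```

View pics/w2.png

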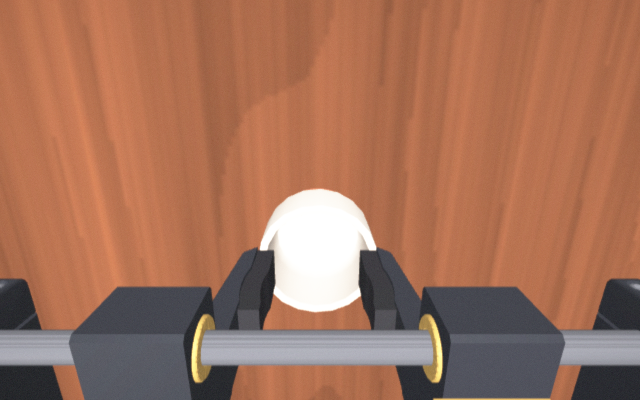

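View pics/s2.png

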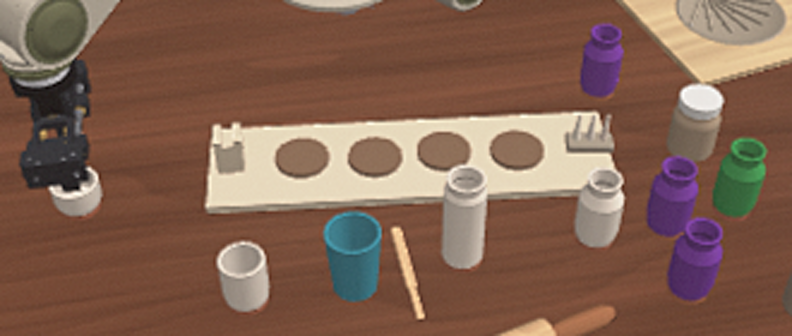

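The fingers closed to 40 mm with no force. In the wrist view the dish (316,250) sits forward of the pads, so it has probably been squeezed out toward +y. I'll measure where it is now.

```bash
cat >> h.py <<'E'
from scipy.optimize import least_squares
def fit(cam,c,zlo,zhi,r):
    im,d=snapshot(cam);P=cloud(cam,d)
    m=(d>0)&(np.hypot(P[...,0]-c[0],P[...,1]-c[1])<.05)&(P[...,2]>zlo)&(P[...,2]<zhi)&(im.min(-1)>110)
    q=P[m][:,:2]
    s=least_squares(lambda x:np.hypot(q[:,0]-x[0],q[:,1]-x[1])-r,c,loss="soft_l1",f_scale=.001)
    print(cam,np.round(s.x,4),len(q)); return im
E
python3 - <<'E'
from h import *
for c in ("scene","side"): fit(c,(.475,-.38),.02,.044,.03)
rim((.475,-.38),.045)
im,d=snapshot("wrist");P=cloud("wrist",d)
m=(d>0)&(im.min(-1)>130)&(abs(P[...,2]-.045)<.004)&(np.hypot(P[...,0]-.475,P[...,1]+.38)<.06)
q=P[m];print(len(q),np.round(np.percentile(q,[1,50,99],axis=0),4).tolist())
# pad positions
m=(d>0)&(im.max(-1)<60)&(P[...,2]<.06);q=P[m];print(len(q),np.round(np.percentile(q,[1,50,99],axis=0),4).tolist())
print(ctrl.get_state()["gripper_width"],ctrl.get_state()["ee_pos"])
E
```

```text
scene [ 0.4737 -0.3957] 138
side [ 0.4713 -0.3947] 179
rim 2558 0.4732 -0.3955 r 0.0302 z 0.0441
2226 [[0.4463, -0.4241, 0.0411], [0.4731, -0.3826, 0.0442], [0.5004, -0.3659, 0.0458]]
67 [[0.4452, -0.3992, 0.0553], [0.453, -0.3902, 0.0587], [0.5006, -0.3839, 0.06]]
0.03980571228041331 [ 0.47307899 -0.3953141   0.03434965]
```

```bash
python3 - <<'E'
from h import *
p=camera_params("wrist");K,R,t=[np.array(p[k]) for k in("mtx","R","t")]
print("campos",-R.T@t, "fwd",R[2])
e=ctrl.get_state()["ee_pos"]
for dx in(-.02,.02):
  for dz in(0,-.019,.02,.04):
    for dy in(-.009,.009):
      c=R@(e+[dx,dy,dz])+t; u=K@c; print(dx,dy,dz,np.round(u[:2]/u[2],0))
im,d=snapshot("wrist");P=cloud("wrist",d)
for v,u in((260,264),(290,262),(255,370),(300,380),(315,245)): print(v,u,im[v,u],np.round(P[v,u],4))
E
```

```text
campos [ 0.472874   -0.31050398  0.19935572] fwd [ 8.61919362e-05 -3.19042810e-01 -9.47740301e-01]
-0.02 -0.009 0 [280. 266.]
-0.02 0.009 0 [278. 236.]
-0.02 -0.009 -0.019 [283. 250.]
-0.02 0.009 -0.019 [282. 222.]
-0.02 -0.009 0.02 [275. 287.]
-0.02 0.009 0.02 [274. 254.]
-0.02 -0.009 0.04 [270. 314.]
-0.02 0.009 0.04 [268. 277.]
0.02 -0.009 0 [354. 266.]
0.02 0.009 0 [355. 236.]
0.02 -0.009 -0.019 [351. 250.]
0.02 0.009 -0.019 [352. 222.]
0.02 -0.009 0.02 [358. 287.]
0.02 0.009 0.02 [360. 254.]
0.02 -0.009 0.04 [364. 314.]
0.02 0.009 0.04 [366. 277.]
260 264 [59 59 62] [ 0.4498 -0.3849  0.0629]
290 262 [40 37 41] [ 0.4514 -0.3884  0.0808]
255 370 [64 62 67] [ 0.4969 -0.3842  0.0595]
300 380 [63 62 65] [ 0.4956 -0.3845  0.093 ]
315 245 [88 86 91] [ 0.4484 -0.3862  0.0993]
```

The wrist depth puts the fingertips at z≈.055, while the reported TCP implies .015. So they closed above the rim and the dish hasn't moved. I'll check the tip height with the fixed cameras.

```bash
python3 - <<'E'
from h import *
for c in("scene","side"):
  im,d=snapshot(c);P=cloud(c,d)
  m=(d>0)&(im.max(-1)<80)&(np.hypot(P[...,0]-.473,P[...,1]+.395)<.07)&(P[...,2]<.14)&(P[...,2]>.03)
  q=P[m];print(c,len(q),np.round(np.percentile(q,[1,5,50,99],axis=0),4).tolist())
  z=np.histogram(q[:,2],bins=np.arange(.03,.141,.01));print(z[0])
  save("t_"+c,cv2.resize(im[170:230,150:230] if c=="scene" else im[110:190,320:400],None,fx=5,fy=5,interpolation=cv2.INTER_CUBIC))
E
python3 -c "
import cv2,numpy as np
a=cv2.imread('pics/t_scene.png');b=cv2.imread('pics/t_side.png');a=cv2.copyMakeBorder(a,0,b.shape[0]-a.shape[0],0,0,0);cv2.imwrite('pics/t.png',np.hstack([a,b]))"
```

```text
scene 74 [[0.4188, -0.4277, 0.0606], [0.4335, -0.4253, 0.0645], [0.5042, -0.3717, 0.1319], [0.5263, -0.3597, 0.14]]
[ 0  0  0 15  1  0  3  5  0 10 40]
side 213 [[0.4243, -0.4084, 0.0582], [0.4288, -0.3929, 0.0605], [0.4493, -0.3826, 0.0986], [0.5206, -0.3569, 0.1399]]
[ 0  0  7 29 27 22 26 17  7 32 46]
```

View pics/t.png

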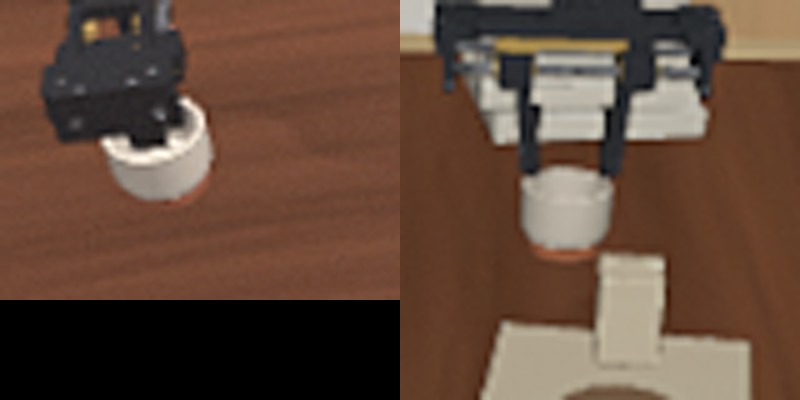

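Both fixed cameras agree: the tips (z≈.056) hover just over the rim. The true tool is therefore about 41 mm higher than the reported z, so tip = reported + .021 and x/y are fine. I'll correct for that. First I open, then go 40 mm lower.

```bash
python3 -m creep '[{"delta_pos":[0,0,0],"twist":0},{"delta_pos":[0,0,0],"twist":0},{"delta_pos":[0,0,0],"twist":0},{"delta_pos":[0,0,0],"twist":0},{"delta_pos":[0,0,0],"twist":0},{"delta_pos":[0,0,0],"twist":0},{"delta_pos":[0,0,0.5],"twist":0},{"delta_pos":[0,0,0.5],"twist":0},{"delta_pos":[0,0,0.5],"twist":0},{"delta_pos":[0,0,0.4],"twist":0},{"delta_pos":[0,0,0],"twist":0}]' 88
python3 -m creep '[{"delta_pos":[0,0,0],"twist":0},{"delta_pos":[0,0,0],"twist":0},{"delta_pos":[0,0,0],"twist":0},{"delta_pos":[0,0,0],"twist":0},{"delta_pos":[0,0,0],"twist":0}]' 50 20
```

```text
clock: 8.15
ee_pos: [0.4728, -0.395, -0.0045]
eef_rot: [-2.22, -2.221, -0.0]
ft_force: [0.2, 0.1, 0.1]
gripper_width: 0.088
finger_force: 0.0
clock: 8.78
ee_pos: [0.4732, -0.3954, -0.0034]
eef_rot: [2.22, 2.222, -0.0]
ft_force: [-0.9, 0.4, 2.2]
gripper_width: 0.0583
finger_force: 19.9
```

```bash
python3 -m creep '[{"delta_pos":[0,0,-0.3],"twist":0},{"delta_pos":[0,0,-0.7],"twist":0},{"delta_pos":[0,0,-1],"twist":0},{"delta_pos":[0,0,-1],"twist":0},{"delta_pos":[0.5,0.1,-1],"twist":0},{"delta_pos":[1,0.1,-1],"twist":0},{"delta_pos":[1,0.1,0],"twist":0},{"delta_pos":[1,0.1,0],"twist":0},{"delta_pos":[1,0.1,0],"twist":0},{"delta_pos":[1,0.1,0],"twist":0},{"delta_pos":[1,0.1,0],"twist":0},{"delta_pos":[1,0.1,0],"twist":0}]'
python3 -m creep '[{"delta_pos":[1,0.1,0],"twist":0},{"delta_pos":[1,0.1,0],"twist":0},{"delta_pos":[1,0,0],"twist":0},{"delta_pos":[1,0,0],"twist":0},{"delta_pos":[1,0,0],"twist":0},{"delta_pos":[1,0,0],"twist":0},{"delta_pos":[1,0,0],"twist":0},{"delta_pos":[1,0,0],"twist":0},{"delta_pos":[1,0,0],"twist":0},{"delta_pos":[1,0,0],"twist":0},{"delta_pos":[1,0,0],"twist":0},{"delta_pos":[1,0,0],"twist":0}]'
python3 -m creep '[{"delta_pos":[1,0,0],"twist":0},{"delta_pos":[1,0,0],"twist":0},{"delta_pos":[1,0,0],"twist":0},{"delta_pos":[1,0,0],"twist":0},{"delta_pos":[1,0,0],"twist":0},{"delta_pos":[1,0,0],"twist":0},{"delta_pos":[1,0,0],"twist":0},{"delta_pos":[1,0,0],"twist":0},{"delta_pos":[0.8,0,0],"twist":0},{"delta_pos":[0.2,0,0],"twist":0},{"delta_pos":[0,0,0],"twist":0}]'
```

```text
clock: 10.28
ee_pos: [0.4891, -0.2439, 0.0963]
eef_rot: [-2.221, -2.222, -0.0]
ft_force: [-0.7, -0.1, -1.8]
gripper_width: 0.0584
finger_force: 19.9
clock: 11.78
ee_pos: [0.4928, -0.004, 0.0964]
eef_rot: [2.221, 2.222, 0.0]
ft_force: [-0.4, 0.0, -1.0]
gripper_width: 0.0588
finger_force: 19.9
clock: 13.15
ee_pos: [0.4927, 0.1747, 0.0963]
eef_rot: [2.22, 2.222, -0.0]
ft_force: [0.2, -0.2, -0.8]
gripper_width: 0.0585
finger_force: 19.9
```

```bash
python3 - <<'E'
from h import *
rim((.493,.175),.144)
im,d=snapshot("wrist");P=cloud("wrist",d)
m=(d>0)&(abs(P[...,2]-.022)<.0035)&(im[...,0]<170)&(np.hypot(P[...,0]-.494,P[...,1]-.174)<.06)
q=P[m][:,:2].astype(np.float32);print(len(q),q.min(0),q.max(0),cv2.minEnclosingCircle(q))
fit("side",(.493,.175),.12,.141,.03)
E
```

```text
rim 5481 0.4924 0.1862 r 0.0454 z 0.1439
4878 [0.45882225 0.15648346] [0.5291731  0.21027954] ((0.4940202534198761, 0.17501682043075562), 0.03559582680463791)
side [0.4912 0.1751] 493
```

```bash
python3 -m creep '[{"delta_pos":[0,0.05,0.8],"twist":0},{"delta_pos":[0,0,1],"twist":0},{"delta_pos":[0,0,1],"twist":0},{"delta_pos":[0,0,0.6],"twist":0},{"delta_pos":[0,0,0.25],"twist":0},{"delta_pos":[0,0,0.08],"twist":0},{"delta_pos":[0,0,0.08],"twist":0},{"delta_pos":[0,0,0],"twist":0}]'
```

```text
clock: 14.3
ee_pos: [0.4939, 0.1747, 0.0204]
eef_rot: [2.221, 2.222, 0.001]
ft_force: [-0.1, -1.0, -0.9]
gripper_width: 0.0584
finger_force: 19.9
```

```bash
python3 -m creep '[{"delta_pos":[0,0,0.05],"twist":0},{"delta_pos":[0,0,0.05],"twist":0},{"delta_pos":[0,0,0],"twist":0}]';
```

```text
clock: 14.68
ee_pos: [0.4939, 0.1747, 0.0186]
eef_rot: [2.221, 2.222, 0.001]
ft_force: [-1.0, 0.0, 4.8]
gripper_width: 0.0585
finger_force: 19.9
```

```bash
python3 -m creep '[{"delta_pos":[0,0,0],"twist":0},{"delta_pos":[0,0,0],"twist":0},{"delta_pos":[0,0,0],"twist":0},{"delta_pos":[0,0,-0.5],"twist":0},{"delta_pos":[0,0,-1],"twist":0},{"delta_pos":[0,0,-1],"twist":0},{"delta_pos":[0,0,-1],"twist":0},{"delta_pos":[0,0,-1],"twist":0},{"delta_pos":[0,0,-1],"twist":0},{"delta_pos":[-1,0.47,-0.3],"twist":0},{"delta_pos":[-1,0.47,0],"twist":0},{"delta_pos":[-1,0.47,0],"twist":0}]' 86 20
python3 -m creep '[{"delta_pos":[-1,0.47,0],"twist":0},{"delta_pos":[-1,0.47,0],"twist":0},{"delta_pos":[-1,0.47,0],"twist":0},{"delta_pos":[-1,0.47,0],"twist":0},{"delta_pos":[-1,0.47,0],"twist":0},{"delta_pos":[-1,0.47,0],"twist":0},{"delta_pos":[-1,0.47,0],"twist":0},{"delta_pos":[-1,0.47,0],"twist":0},{"delta_pos":[-1,0.47,0],"twist":0},{"delta_pos":[-1,0.47,0],"twist":0},{"delta_pos":[-1,0.47,0],"twist":0},{"delta_pos":[-1,0.47,0],"twist":0}]'
python3 -m creep '[{"delta_pos":[-1,0.47,0],"twist":0},{"delta_pos":[-1,0.47,0],"twist":0},{"delta_pos":[-1,0.47,0],"twist":0},{"delta_pos":[-0.55,0.3,0],"twist":0},{"delta_pos":[0,0,0],"twist":0}]'
python3 - <<'E'
from h import *
rim((.67,-.197),.072); 
for c in("scene","side"): fit(c,(.494,.175),.042,.065,.03)
E
```

```text
clock: 16.18
ee_pos: [0.5223, 0.1141, 0.135]
eef_rot: [2.22, 2.222, 0.001]
ft_force: [0.0, 0.3, 0.0]
gripper_width: 0.086
finger_force: 0.0
clock: 17.68
ee_pos: [0.6355, -0.1266, 0.1341]
eef_rot: [-2.221, -2.222, 0.0]
ft_force: [-0.1, -0.5, -0.6]
gripper_width: 0.086
finger_force: 0.0
clock: 18.3
ee_pos: [0.6693, -0.1969, 0.1338]
eef_rot: [-2.221, -2.221, 0.0]
ft_force: [-0.1, -0.3, -0.2]
gripper_width: 0.0856
finger_force: 0.0
rim 1467 0.6691 -0.1974 r 0.0273 z 0.0713
scene [0.4965 0.1741] 205
side [0.4923 0.1756] 475
```

```bash
python3 -m creep '[{"delta_pos":[0,0,1],"twist":0},{"delta_pos":[0,0,1],"twist":0},{"delta_pos":[0,0,1],"twist":0},{"delta_pos":[0,0,1],"twist":0},{"delta_pos":[0,0,1],"twist":0},{"delta_pos":[0,0,1],"twist":0},{"delta_pos":[0,0,0.3],"twist":0},{"delta_pos":[0,0,0],"twist":0}]'
python3 -m creep '[{"delta_pos":[0,0,0],"twist":0},{"delta_pos":[0,0,0],"twist":0},{"delta_pos":[0,0,0],"twist":0},{"delta_pos":[0,0,0],"twist":0},{"delta_pos":[0,0,0],"twist":0}]' 44 20
```

```text
clock: 19.45
ee_pos: [0.6692, -0.1959, 0.0085]
eef_rot: [2.22, 2.222, 0.0]
ft_force: [-0.5, -0.1, 0.9]
gripper_width: 0.0859
finger_force: 0.0
clock: 20.08
ee_pos: [0.6693, -0.1963, 0.0084]
eef_rot: [2.221, 2.222, 0.0]
ft_force: [0.0, 0.3, 2.1]
gripper_width: 0.0541
finger_force: 20.0
```

```bash
python3 -m creep '[{"delta_pos":[0,0,-0.5],"twist":0},{"delta_pos":[0,0,-1],"twist":0},{"delta_pos":[0,0,-1],"twist":0},{"delta_pos":[0,-0.5,-1],"twist":0},{"delta_pos":[0,-1,-0.5],"twist":0},{"delta_pos":[0.4,-1,0],"twist":0},{"delta_pos":[0.4,-1,0],"twist":0},{"delta_pos":[0.5,-1,0],"twist":0},{"delta_pos":[0.7,-1,0],"twist":0},{"delta_pos":[1,-1,0],"twist":0},{"delta_pos":[1,-1,0],"twist":0},{"delta_pos":[1,-0.5,0],"twist":0}]'
python3 -m creep '[{"delta_pos":[1,-0.5,0],"twist":0},{"delta_pos":[1,-0.5,0],"twist":0},{"delta_pos":[1,-0.3,0],"twist":0},{"delta_pos":[1,-0.3,0],"twist":0},{"delta_pos":[1,0,0],"twist":0},{"delta_pos":[1,0,0],"twist":0},{"delta_pos":[1,0,0],"twist":0},{"delta_pos":[1,0,0],"twist":0},{"delta_pos":[0.65,0,0],"twist":0},{"delta_pos":[0.2,0,0],"twist":0},{"delta_pos":[0,0,0],"twist":0}]'
cat >> h.py <<'E'
def cookie(c):
    im,d=snapshot("wrist");P=cloud("wrist",d)
    m=(d>0)&(abs(P[...,2]-.022)<.0035)&(im[...,0]<170)&(np.hypot(P[...,0]-c[0],P[...,1]-c[1])<.05)
    q=P[m][:,:2].astype(np.float32);print("cookie",len(q),q.min(0),q.max(0),cv2.minEnclosingCircle(q))
E
python3 - <<'E'
from h import *
cookie((.4775,.0805)); fit("side",(.478,.08),.11,.15,.027); rim((.478,.08),.152)
E
```

```text
clock: 21.58
ee_pos: [0.5076, -0.0956, 0.0888]
eef_rot: [-2.221, -2.221, 0.0]
ft_force: [-0.4, 0.1, -1.5]
gripper_width: 0.0543
finger_force: 20.0
clock: 22.95
ee_pos: [0.4771, 0.0807, 0.0881]
eef_rot: [2.221, 2.222, -0.0]
ft_force: [-0.2, 0.6, -2.3]
gripper_width: 0.0544
finger_force: 20.0
cookie 4590 [0.44230634 0.06172748] [0.5122999  0.11508709] ((0.477316290140152, 0.07982952892780304), 0.03557208925485611)
side [0.4755 0.0784] 549
rim 7655 0.477 0.0917 r 0.0444 z 0.151
```

```bash
python3 -m creep '[{"delta_pos":[0,0,0.7],"twist":0},{"delta_pos":[0,0,1],"twist":0},{"delta_pos":[0,0,0.7],"twist":0},{"delta_pos":[0,0,0.3],"twist":0},{"delta_pos":[0,0,0.07],"twist":0},{"delta_pos":[0,0,0.05],"twist":0},{"delta_pos":[0,0,0],"twist":0}]'
```

```text
clock: 23.98
ee_pos: [0.4772, 0.0807, 0.0321]
eef_rot: [2.221, 2.222, 0.001]
ft_force: [0.2, 0.3, -1.8]
gripper_width: 0.0544
finger_force: 20.0
```

```bash
python3 -m creep '[{"delta_pos":[0,0,0.05],"twist":0},{"delta_pos":[0,0,0.05],"twist":0},{"delta_pos":[0,0,0],"twist":0}]'
```

```text
clock: 24.35
ee_pos: [0.4771, 0.0807, 0.0303]
eef_rot: [2.22, 2.222, 0.001]
ft_force: [-2.7, 0.3, 6.3]
gripper_width: 0.0537
finger_force: 20.0
```

```bash
python3 -m creep '[{"delta_pos":[0,0,0],"twist":0},{"delta_pos":[0,0,0],"twist":0},{"delta_pos":[0,0,0],"twist":0},{"delta_pos":[0,0,-0.5],"twist":0},{"delta_pos":[0,0,-1],"twist":0},{"delta_pos":[0,0,-1],"twist":0},{"delta_pos":[0,0,-1],"twist":0},{"delta_pos":[0,0,-1],"twist":0},{"delta_pos":[0,0,-1],"twist":0},{"delta_pos":[0.85,0.95,-0.5],"twist":0},{"delta_pos":[0.85,0.95,0],"twist":0},{"delta_pos":[0.85,0.95,0],"twist":0}]' 86 20
python3 -m creep '[{"delta_pos":[0.85,0.95,0],"twist":0},{"delta_pos":[0.85,0.95,0],"twist":0},{"delta_pos":[0.85,0.95,0],"twist":0},{"delta_pos":[0.85,0.95,0],"twist":0},{"delta_pos":[0.85,0.95,0],"twist":0},{"delta_pos":[0.8,0.95,0],"twist":0},{"delta_pos":[0,0,0],"twist":0}]'
python3 - <<'E'
from h import *
rim((.648,.2325),.102); 
for c in("scene","side"): fit(c,(.477,.08),.042,.09,.027)
E
```

```text
clock: 25.85
ee_pos: [0.5346, 0.1322, 0.1506]
eef_rot: [2.221, 2.221, 0.001]
ft_force: [0.8, -0.4, 0.5]
gripper_width: 0.0857
finger_force: 0.0
clock: 26.72
ee_pos: [0.6482, 0.2334, 0.1497]
eef_rot: [-2.22, -2.223, -0.0]
ft_force: [0.2, -0.1, 0.1]
gripper_width: 0.086
finger_force: 0.0
rim 1267 0.6495 0.2329 r 0.021 z 0.1012
scene [0.4788 0.0785] 300
side [0.4755 0.0784] 567
```

```bash
python3 -m creep '[{"delta_pos":[0,0.05,1],"twist":0},{"delta_pos":[0,0,1],"twist":0},{"delta_pos":[0,0,1],"twist":0},{"delta_pos":[0,0,1],"twist":0},{"delta_pos":[0,0,1],"twist":0},{"delta_pos":[0,0,0.8],"twist":0},{"delta_pos":[0,0,0.5],"twist":0},{"delta_pos":[0,0,0],"twist":0}]'
python3 -m creep '[{"delta_pos":[0,0,0],"twist":0},{"delta_pos":[0,0,0],"twist":0},{"delta_pos":[0,0,0],"twist":0},{"delta_pos":[0,0,0],"twist":0},{"delta_pos":[0,0,0],"twist":0}]' 44 20
```

```text
clock: 27.88
ee_pos: [0.6487, 0.2326, 0.0234]
eef_rot: [-2.221, -2.222, 0.001]
ft_force: [-1.3, 0.4, -0.2]
gripper_width: 0.0864
finger_force: 0.0
clock: 28.5
ee_pos: [0.6493, 0.2328, 0.0241]
eef_rot: [2.22, 2.222, 0.001]
ft_force: [2.4, -0.3, 2.5]
gripper_width: 0.0527
finger_force: 19.9
```

```bash
python3 -m creep '[{"delta_pos":[0,0,-0.5],"twist":0},{"delta_pos":[0,0,-1],"twist":0},{"delta_pos":[0,0,-1],"twist":0},{"delta_pos":[0,0,-1],"twist":0},{"delta_pos":[0,0,-1],"twist":0},{"delta_pos":[0,-0.5,-1],"twist":0},{"delta_pos":[-0.5,-1,-0.7],"twist":0},{"delta_pos":[-0.5,-1,0],"twist":0},{"delta_pos":[-0.5,-1,0],"twist":0},{"delta_pos":[-0.5,-1,0],"twist":0},{"delta_pos":[-0.5,-1,0],"twist":0},{"delta_pos":[-0.6,-0.5,0],"twist":0}]'
python3 -m creep '[{"delta_pos":[-1,-0.5,0],"twist":0},{"delta_pos":[-1,-0.5,0],"twist":0},{"delta_pos":[-1,-0.5,0],"twist":0},{"delta_pos":[-1,-0.5,0],"twist":0},{"delta_pos":[-1,-0.5,0],"twist":0},{"delta_pos":[-1,-0.4,0],"twist":0},{"delta_pos":[-1,0,0],"twist":0},{"delta_pos":[-1,0,0],"twist":0},{"delta_pos":[-0.8,0,0],"twist":0},{"delta_pos":[-0.2,0,0],"twist":0},{"delta_pos":[0,0,0],"twist":0}]'
python3 - <<'E'
from h import *
cookie((.471,-.0098)); fit("side",(.47,-.01),.155,.19,.027); fit("scene",(.47,-.01),.155,.19,.027)
E
```

```text
clock: 30.0
ee_pos: [0.5272, 0.1706, 0.1484]
eef_rot: [-2.22, -2.222, 0.001]
ft_force: [0.4, -1.0, -1.8]
gripper_width: 0.0529
finger_force: 20.0
clock: 31.38
ee_pos: [0.4709, -0.0091, 0.1478]
eef_rot: [-2.221, -2.222, -0.0]
ft_force: [-0.7, 0.1, -2.5]
gripper_width: 0.0531
finger_force: 20.0
cookie 3617 [ 0.43686354 -0.03222556] [0.5063863  0.02402837] ((0.4718033969402313, -0.011055639013648033), 0.035511113703250885)
side [ 0.4694 -0.009 ] 316
scene [ 0.4706 -0.0082] 74
```

```bash
python3 -m creep '[{"delta_pos":[-0.08,0.04,0.8],"twist":0},{"delta_pos":[0,0,1],"twist":0},{"delta_pos":[0,0,1],"twist":0},{"delta_pos":[0,0,1],"twist":0},{"delta_pos":[0,0,0.7],"twist":0},{"delta_pos":[0,0,0.35],"twist":0},{"delta_pos":[0,0,0.1],"twist":0},{"delta_pos":[0,0,0.05],"twist":0},{"delta_pos":[0,0,0],"twist":0}]'
```

```text
clock: 32.65
ee_pos: [0.4721, -0.0109, 0.0481]
eef_rot: [2.22, 2.222, 0.001]
ft_force: [-0.7, 0.3, -2.3]
gripper_width: 0.053
finger_force: 20.0
```

```bash
python3 -m creep '[{"delta_pos":[0,0,0.05],"twist":0},{"delta_pos":[0,0,0.05],"twist":0},{"delta_pos":[0,0,0],"twist":0}]'
```

```text
clock: 33.02
ee_pos: [0.472, -0.011, 0.046]
eef_rot: [2.221, 2.222, 0.0]
ft_force: [0.0, -0.1, 2.1]
gripper_width: 0.0528
finger_force: 19.9
```

```bash
python3 -m creep '[{"delta_pos":[0,0,0.02],"twist":0},{"delta_pos":[0,0,0],"twist":0},{"delta_pos":[0,0,0],"twist":0},{"delta_pos":[0,0,0],"twist":0},{"delta_pos":[0,0,-0.5],"twist":0},{"delta_pos":[0,0,-1],"twist":0},{"delta_pos":[0,0,-1],"twist":0},{"delta_pos":[0,0,-1],"twist":0},{"delta_pos":[0,0,-1],"twist":0},{"delta_pos":[0,0,-1],"twist":0},{"delta_pos":[0,0,-0.7],"twist":0},{"delta_pos":[0.4,1,0],"twist":0}]' 86 20
python3 -m creep '[{"delta_pos":[0.4,1,0],"twist":0},{"delta_pos":[0.4,1,0],"twist":0},{"delta_pos":[0.4,1,0],"twist":0},{"delta_pos":[0.4,1,0],"twist":0},{"delta_pos":[0.4,1,0],"twist":0},{"delta_pos":[0.4,1,0],"twist":0},{"delta_pos":[0.4,1,0],"twist":0},{"delta_pos":[0.5,0.9,0],"twist":0},{"delta_pos":[0,0,0],"twist":0}]'
python3 - <<'E'
from h import *
rim((.651,.064),.135); 
for c in("scene","side"): fit(c,(.472,-.011),.048,.092,.027)
E
```

```text
clock: 34.52
ee_pos: [0.492, -0.0031, 0.1713]
eef_rot: [2.22, 2.219, 0.002]
ft_force: [-0.3, 0.0, -0.8]
gripper_width: 0.0858
finger_force: 0.0
clock: 35.65
ee_pos: [0.6502, 0.0637, 0.1694]
eef_rot: [2.22, 2.223, 0.0]
ft_force: [-0.7, -0.2, -1.4]
gripper_width: 0.0858
finger_force: 0.0
rim 1591 0.651 0.0643 r 0.0229 z 0.1342
scene [ 0.4727 -0.0103] 181
side [ 0.4709 -0.0111] 177
```

```bash
python3 -m creep '[{"delta_pos":[0.03,0.05,1],"twist":0},{"delta_pos":[0,0,1],"twist":0},{"delta_pos":[0,0,1],"twist":0},{"delta_pos":[0,0,1],"twist":0},{"delta_pos":[0,0,0.8],"twist":0},{"delta_pos":[0,0,0.5],"twist":0},{"delta_pos":[0,0,0.25],"twist":0},{"delta_pos":[0,0,0],"twist":0}]'
python3 -m creep '[{"delta_pos":[0,0,0],"twist":0},{"delta_pos":[0,0,0],"twist":0},{"delta_pos":[0,0,0],"twist":0},{"delta_pos":[0,0,0],"twist":0},{"delta_pos":[0,0,0],"twist":0}]' 40 20
```

```text
clock: 36.8
ee_pos: [0.6509, 0.0638, 0.0585]
eef_rot: [2.221, 2.222, 0.0]
ft_force: [0.5, -0.5, 0.1]
gripper_width: 0.0857
finger_force: 0.0
clock: 37.42
ee_pos: [0.6511, 0.0638, 0.0585]
eef_rot: [2.221, 2.222, 0.001]
ft_force: [1.3, 0.3, 0.6]
gripper_width: 0.0503
finger_force: 20.0
```

```bash
python3 -m creep '[{"delta_pos":[0,0,-0.5],"twist":0},{"delta_pos":[0,0,-1],"twist":0},{"delta_pos":[0,0,-1],"twist":0},{"delta_pos":[0,0,-1],"twist":0},{"delta_pos":[0,0,-1],"twist":0},{"delta_pos":[-0.5,-0.3,-0.5],"twist":0},{"delta_pos":[-1,-0.6,0],"twist":0},{"delta_pos":[-1,-0.6,0],"twist":0},{"delta_pos":[-1,-0.6,0],"twist":0},{"delta_pos":[-1,-0.6,0],"twist":0},{"delta_pos":[-0.8,-1,0],"twist":0},{"delta_pos":[-0.6,-1,0],"twist":0}]'
python3 -m creep '[{"delta_pos":[-0.6,-1,0],"twist":0},{"delta_pos":[-0.6,-1,0],"twist":0},{"delta_pos":[-0.6,-1,0],"twist":0},{"delta_pos":[-0.5,-1,0],"twist":0},{"delta_pos":[-0.3,-0.8,0],"twist":0},{"delta_pos":[0,-0.3,0],"twist":0},{"delta_pos":[0,0,0],"twist":0}]'
python3 - <<'E'
from h import *
cookie((.455,-.1064)); fit("side",(.455,-.1),.12,.2,.025); fit("scene",(.455,-.1),.12,.17,.025)
E
```

```text
clock: 38.92
ee_pos: [0.5556, -0.0555, 0.1581]
eef_rot: [-2.221, -2.221, 0.001]
ft_force: [-0.1, 0.2, -3.4]
gripper_width: 0.0498
finger_force: 20.0
clock: 39.8
ee_pos: [0.4549, -0.1063, 0.1585]
eef_rot: [2.221, 2.222, 0.0]
ft_force: [0.0, -0.6, -2.1]
gripper_width: 0.05
finger_force: 20.0
cookie 2721 [ 0.42065322 -0.12265185] [ 0.4908852  -0.07032111] ((0.4556367099285126, -0.10573010891675949), 0.03552161529660225)
side [ 0.4536 -0.106 ] 563
scene [ 0.456  -0.1054] 217
```

Aligned. Contact is expected at reported z ≈ .0805.

```bash
python3 -m creep '[{"delta_pos":[0.03,0.04,0.8],"twist":0},{"delta_pos":[0,0,1],"twist":0},{"delta_pos":[0,0,1],"twist":0},{"delta_pos":[0,0,0.6],"twist":0},{"delta_pos":[0,0,0.3],"twist":0},{"delta_pos":[0,0,0.08],"twist":0},{"delta_pos":[0,0,0.05],"twist":0},{"delta_pos":[0,0,0],"twist":0}]'
```

```text
clock: 40.95
ee_pos: [0.4559, -0.1058, 0.0821]
eef_rot: [2.22, 2.222, 0.0]
ft_force: [0.5, 0.2, -2.7]
gripper_width: 0.0499
finger_force: 20.0
```

```bash
python3 -m creep '[{"delta_pos":[0,0,0.05],"twist":0},{"delta_pos":[0,0,0.04],"twist":0},{"delta_pos":[0,0,0],"twist":0}]'
```

```text
clock: 41.32
ee_pos: [0.456, -0.1059, 0.0804]
eef_rot: [2.22, 2.221, 0.0]
ft_force: [-1.1, 0.0, 3.9]
gripper_width: 0.0499
finger_force: 20.0
```

Contact. Releasing, lifting clear and then a final check.

```bash
python3 -m creep '[{"delta_pos":[0,0,0],"twist":0},{"delta_pos":[0,0,0],"twist":0},{"delta_pos":[0,0,0],"twist":0},{"delta_pos":[0,0,0],"twist":0},{"delta_pos":[0,0,-0.5],"twist":0},{"delta_pos":[0,0,-1],"twist":0},{"delta_pos":[0,0,-1],"twist":0},{"delta_pos":[0,0,-1],"twist":0},{"delta_pos":[0,0,-1],"twist":0},{"delta_pos":[0,0,-1],"twist":0},{"delta_pos":[0,0,-1],"twist":0},{"delta_pos":[0,0,0],"twist":0}]' 86 20
python3 -m creep '[{"delta_pos":[-1,0,0],"twist":0},{"delta_pos":[-1,0,0],"twist":0},{"delta_pos":[-1,0,0],"twist":0},{"delta_pos":[-1,0,0],"twist":0},{"delta_pos":[-1,0,0],"twist":0},{"delta_pos":[-1,0,0],"twist":0},{"delta_pos":[-1,0,0],"twist":0},{"delta_pos":[-1,0,0],"twist":0},{"delta_pos":[0,0,0],"twist":0}]'
python3 - <<'E'
from h import *
for c in("scene","side"):
  fit(c,(.494,.175),.042,.065,.03);fit(c,(.477,.08),.042,.09,.027);fit(c,(.472,-.011),.048,.092,.027);im=fit(c,(.456,-.106),.032,.135,.025)
  save("f_"+c,cv2.resize(im[120:260,200:450] if c=="scene" else im[140:300,270:470],(750,420) if c=="scene" else (750,600),interpolation=cv2.INTER_CUBIC))
E
```

```text
clock: 42.82
ee_pos: [0.4562, -0.1059, 0.2114]
eef_rot: [2.219, 2.22, 0.002]
ft_force: [-0.5, 0.3, 0.6]
gripper_width: 0.0859
finger_force: 0.0
clock: 43.95
ee_pos: [0.4557, -0.267, 0.2097]
eef_rot: [-2.222, -2.22, 0.0]
ft_force: [-0.4, 0.5, -0.2]
gripper_width: 0.0857
finger_force: 0.0
scene [0.496  0.1741] 198
scene [0.4788 0.0779] 305
scene [ 0.4728 -0.0105] 183
scene [ 0.4569 -0.1049] 431
side [0.4927 0.1756] 483
side [0.4756 0.0785] 570
side [ 0.4708 -0.0113] 174
side [ 0.4548 -0.1056] 287
```

View pics/f_scene.png

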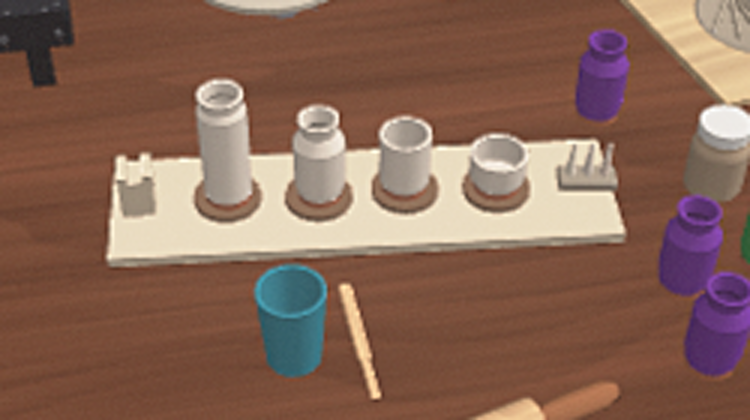

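View pics/f_side.png

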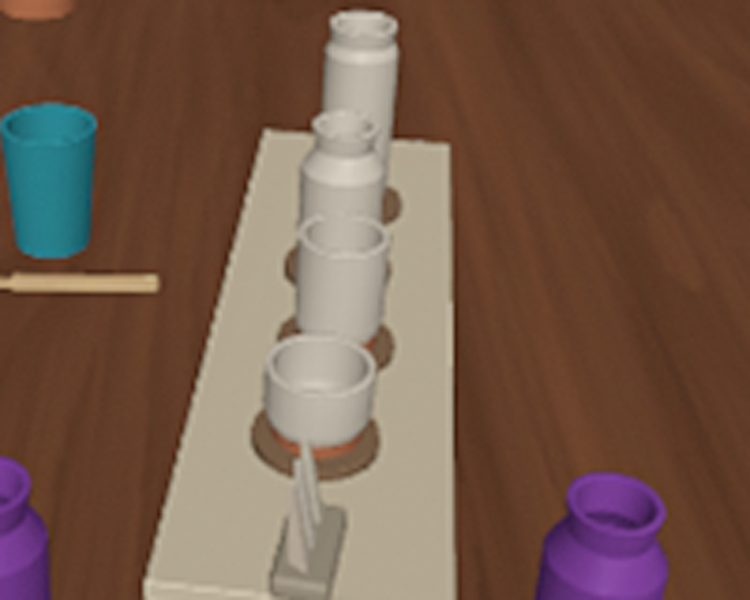

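The final views show all four pots upright and centred on their cookies. Scene crop positions from the cone pack (585,170): dish (498,170), tumbler (405,155), necked vase (319,155), tall vase (225,145). The gripper is clear of everything.

```bash
python3 -c "
from bench import ctrl
print(ctrl.hand_in())"
```

```text
the job is handed in; nothing more can be done
None
```

The job is handed in at about 44 s of the 118 s: dish, tumbler, necked vase and tall vase stand in that order from the cone pack, each upright and about 2 mm or less off its cookie's centre by camera; no verdict was returned.

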